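Set the bean portioner to two dots and hold its gate open at the clip

TASK

On the bean portioner, turn the selector knob to its two-dot position, and only then pull the sprung gate handle out towards the unit's front until its pointer is level with the little clip on the rule. The gate closes by itself, so keep hold of the handle: the program finishes with the handle in the gripper, held still with the pointer level with the clip. Do not shift the clip, and leave the other things on the counter where they are.

Things in the scene. Friction and masses are not known exactly. Their poses are not given: they have to be found in the camera images.
- portioner: bean portioner, fixed steel box 230 (x) by 204 (y) on feet, deck 122 mm above the counter, black-lidded hopper (86 dia., top at 181, axis x +78, y 0). Origin on the counter, 105 mm behind its front face, half-way across; x to its back, y to its left seen from the front. On the deck: dial plate with selector, left (x -40, y +47), gate slide, right (y -47), rule with clip at the right edge (y -89)
- selector (a joint): angle (rad) of the selector knob, growing clockwise seen from above. It clicks into four positions, marked by white dots on the dial plate: 0 = small ring (closed), 0.65 = one dot, 1.30 = two dots, 1.95 = three dots. Starts between ring and one dot, where the detent draws it to the nearer. Turning takes about 0.1 N m
- selector_grip (a point): point on the selector's axis, 28 mm above the deck: gripping height. The knob is a black upright bar 40 long, 13 thick, from 4 to 38 mm above the deck, on a thin skirt (52 dia.), with a small nose at its pointing end. x axis: along the bar to the pointing end (at selector value q it lies 0.975 - q counter-clockwise from the unit's x axis); z up
- gate (a joint): how far the gate slide is pulled out (m): 0 = home (closed), 0.075 = end stop; grows as the handle moves to the unit's front (unit's -x). A spring pulls it home: 4 N at home growing to 10 N at the stop
- gate_handle (a point): middle of the gate's handle, at gripping height 27 mm above the deck. The handle is a black upright paddle 12 thick (along the slide), 40 wide (unit's y), from 8 to 42 mm above the deck, to be pinched from above on its front and back faces. Axes as the unit's
- gate_pointer (a point): tip of the thin steel pointer that sticks out sideways from the handle's foot towards the rule, 9.5 mm above the deck; moves with the gate. Axes as the unit's
- clip (a joint): place of the steel clip on the rule (m), friction-held, differs from start to start (0.025 to 0.055): the gate value at which the pointer is level with the middle of the clip
- clip_mark (a point): middle of the clip (10 mm long along the rule, top 10 mm above the deck, thin dark line across its top). Axes as the unit's
- dosing_cup: small steel dosing cup with handle, 62x85x50, standing on the portioner's base plate under the deck. Not part of the work; origin at its underside
- cup_esp: small brown espresso cup, 64x87x50, on the counter left of the portioner, between it and the tall fixed coffee grinder (624 mm tall, always within x 0.12 to 0.41, y 0.05 to 0.40 in the robot frame), an obstacle for the arm. Not part of the work; origin at its underside
- filter_basket: round steel filter basket, 69x69x25, on the counter behind the portioner. Not part of the work; origin at its underside
- milk_jug: smaller steel milk jug, 103x69x92, left of the portioner. Not part of the work; origin at its underside

How it is judged:
On the way, in this order (a step that is already met when the one before it is completed fails the run):
1. the selector stands at two dots while the gate is still home (value of joint selector between 1.15 and 1.45 rad and value of joint gate below 0.008 m), for 0.2 s.
2. the gate is pulled out level with the clip by the gripper (x of gate_pointer in the frame of clip_mark between -0.005 and 0.005 m and contact force between the fingers and gate above 1.5 N), for 0.2 s.
At the end, for the whole second after the job is handed in: Gripper holding the gate handle (over 1.5 N), gate still (under 10 mm/s), its pointer within 5 mm of the clip's middle along the rule; selector within 0.15 rad of two dots; clip moved less than 5 mm and each bystander less than 30 mm (all of step 2 and velocity of joint gate between -0.01 and 0.01 m/s and value of joint selector between 1.15 and 1.45 rad and distance of clip_mark from where it was at the start of the episode below 0.005 m and distance of each of dosing_cup, cup_esp, filter_basket, milk_jug from where it was at the start of the episode below 0.03 m); the arm keeps its last pose, push and grip.
It fails at once if the gate is opened while the selector is not at two dots (value of joint gate above 0.015 m and (value of joint selector below 1.05 rad or value of joint selector above 1.55 rad)).
It fails at once if the clip is shifted along its rule (distance of clip_mark from where it was at the start of the episode above 0.006 m).
It fails at once if a bystander is shoved or knocked over (distance of any of dosing_cup, cup_esp, filter_basket, milk_jug from where it was at the start of the episode above 0.04 m or angle between any of dosing_cup, cup_esp, filter_basket, milk_jug's own z axis and vertical above 0.6 rad).
It also fails if it takes over 54 s, if anything falls off the work surface, if the arm or the gripper's body presses on something with over 40 N, if the wrist force passes 120 N, or if a joint passes its speed limit or range.

ROBOT

A 7-joint arm with a two-finger parallel gripper is mounted at the origin on the work surface; the furniture and walls round the work are solid. World frame = base frame: x ahead of the robot, y to its left, z up, the work surface at z = 0. Lengths are in m, angles in rad, forces in N, time in s.
With the tool pointing down it reaches from about 0.4 to 0.85 m from the base axis. Payload 10.4 kg.
Tool frame: the origin (TCP) lies at the very end of the fingers, on their centre line; the grasp point (between the pads) lies manip.grasp_offset behind it (manip.grasp_offset is the distance from the TCP to the grasp point, in m); z points along the fingers, x is the direction in which the jaws open and shut, and the axes are right-handed (so a half turn about z gives the same grasp; the last joint's range is limited). The gripper opens to 85 mm and grips with 20 to 120 N. Pads are 22 mm wide; open, the fingers measure 114 mm over their backs; the gripper's body (76 mm by 85 mm) begins 54 mm behind the grasp point. The pads swing forward as they close: fully open they stand 13 mm farther back than shut.
Start: joints at [-1.184, 0.332, -0.065, 1.46, 0.022, 1.35, -0.088], TCP at [0.249, 0.573, 0.231] pointing down, gripper open.
Joint ranges: [-2.6, 2.6], [-0.5, 2.12], [-1.47, 1.34], [0.16, 2.42], [-1.27, 4.41], [0.06, 2.06], [-2.6, 2.6]. Speed limits (rad/s): [2.22, 2.22, 2.79, 2.79, 3.14, 3.14, 3.14].

INTERFACE

Orientations are given as a unit quaternion [x, y, z, w].
In Python, from workcell import manip gives the robot as it stands.
- The arm moves only by the shell command python3 -m crank 'ROWS' [FORCE]. ROWS is JSON, a list that holds one entry, the list of rows, each a list of 7 numbers: the shift along the world's x, y, z in units of 60 mm (1.0 is 60 mm), then the turn, a rotation vector about the world's x, y, z in units of 5 degrees (1.0 is 5 degrees), then the finger opening in mm, from 0 to 85.4. A call has 1 to 8 rows; each row shifts and turns the commanded pose from where the row before left it; what a row does not reach is not made up. A row lasts 1/8 s, in which the tool goes at most 62.5 mm and 10.7 degrees, less where a joint would pass 70% of its speed; a pose out of reach is approached as far as the arm can. A call is refused whole if a number of a shift passes 1 or a number of a turn 1, either way. A call with a gripper value outside its range is refused whole. The fingers move at their own pace and stop on an object; FORCE is the grip in N (left out, the last holds). Time passes only in rows, so rows that do not move let the fingers close. It gives the time, the measured TCP pose, the force and the opening at its end, in the units of the state.
- manip.get_obs(): the state, without advancing time (a new reading comes with each control period).
- manip.camera(name): name is "scene" or "top" or "wrist"; returns (picture, depth): 400x640x3 uint8, blue, green, red; 400x640 float32, m along the optical axis (not along the pixel's ray), 0 where there is no reading.
- manip.get_calibration(name): a dict with "fx", "fy", "cx", "cy" (pixels), "rvec" (rotation vector, rad) and "tvec" (3), from world to camera coordinates, as OpenCV has them; the wrist camera has in their place "T_tool_cam" (4x4, takes a point from camera to tool coordinates, whose origin is the TCP and whose axes are the tool frame's). Camera axes: x right, y down, z forward; pixel columns grow to the right and rows downward; lengths in m; the calibration is good to about 2 mm. A picture is of the moment at which its call begins: read the wrist's pose just before it. get_calibration takes no time and is no camera call.
- manip.hand_in(): hands the job in, once; it reports no verdict.
The state is a dict: "clock": time; "joint_pos": joint angles; "joint_velocities": joint speeds; "tau": joint torques, N m; "position": TCP position; "ee_rot": TCP orientation; "ft_force": force on the tool from outside, world axes, zero at the start; "torque": the same for the moment, N m; "grip_width": opening from 0.0 (shut) to 1.0 (fully open).
Only numpy, scipy, OpenCV 4.12 (cv2) and the standard library are available. Lean on these libraries where they do the work, as an engineer would, in place of code of your own. Each camera call takes 0.05 s, during which the arm holds its last target.

## Working session

There is one attempt and no reset: what is moved stays moved. The work goes in short steps, Python scripts to look and compute and a shell command to move; the robot and the scene stay as the last step left them, time stands still between calls to the robot, and variables do not carry over. Pictures are saved under pics/ and viewed, and the job is handed in when it is done.

```bash
ls; mkdir -p pics; cat > h.py <<'E'
import numpy as np, cv2
from workcell import manip
from scipy.spatial.transform import Rotation as R
def shot(n,f):
    o=manip.get_obs(); im,d=manip.camera(n); cv2.imwrite('pics/%s.png'%f,im); np.savez('pics/%s.npz'%f,im=im,d=d,p=o['position'],q=o['ee_rot']); return im,d
def world(n,f,px):
    z=np.load('pics/%s.npz'%f); c=manip.get_calibration(n); out=[]
    for u,v in px:
        d=z['d'][int(round(v)),int(round(u))]
        out.append(ray(n,f,u,v,d))
    return np.array(out)
def cam(n,f):
    z=np.load('pics/%s.npz'%f); c=manip.get_calibration(n)
    if 'T_tool_cam' in c:
        T=np.eye(4);T[:3,:3]=R.from_quat(z['q']).as_matrix();T[:3,3]=z['p'];return c,T@np.array(c['T_tool_cam'])
    M=np.eye(4);M[:3,:3]=cv2.Rodrigues(np.array(c['rvec'],float))[0];M[:3,3]=np.ravel(c['tvec']);return c,np.linalg.inv(M)
def ray(n,f,u,v,d):
    c,T=cam(n,f)
    return (T@np.array([(u-c['cx'])/c['fx']*d,(v-c['cy'])/c['fy']*d,d,1]))[:3]
def atz(n,f,u,v,zz):
    a=ray(n,f,u,v,0);b=ray(n,f,u,v,1);t=(zz-a[2])/(b[2]-a[2]);return a+t*(b-a)
def proj(n,f,P):
    c,T=cam(n,f);p=np.linalg.inv(T)@np.append(P,1);return c['fx']*p[0]/p[2]+c['cx'],c['fy']*p[1]/p[2]+c['cy']
E
python3 - <<'E'
from h import *
for n in ['scene','top','wrist']: shot(n,n+'0'); print(n,manip.get_calibration(n))
print(manip.get_obs(), manip.grasp_offset)
E
```

```text
pics
scene {'fx': 404.08684407120364, 'fy': 404.08684407120364, 'cx': 316.78736693242683, 'cy': 199.05644597752735, 'rvec': array([ 0.46704572,  2.51335088, -1.52323931]), 'tvec': array([0.59713369, 0.07420871, 0.95504175])}
top {'fx': 380.86590395405767, 'fy': 380.86590395405767, 'cx': 321.8086420082702, 'cy': 201.3553173959618, 'rvec': array([ 2.16375844, -2.1313009 ,  0.1856086 ]), 'tvec': array([-0.15664327,  0.61185326,  0.87877996])}
wrist {'fx': 294.07153325327096, 'fy': 294.07153325327096, 'cx': 318.4074440993866, 'cy': 202.1626702641457, 'T_tool_cam': array([[ 9.99998589e-01,  1.13662214e-03, -1.23703756e-03,
         9.89199695e-04],
       [-7.04352038e-04,  9.52188555e-01,  3.05510163e-01,
        -7.66168309e-02],
       [ 1.52514262e-03, -3.05508860e-01,  9.52188012e-01,
        -1.41610788e-01],
       [ 0.00000000e+00,  0.00000000e+00,  0.00000000e+00,
         1.00000000e+00]])}
{'clock': 0.15, 'joint_pos': array([-1.1836142 ,  0.33269831, -0.06470792,  1.46072613,  0.02160422,
        1.34988115, -0.08849272]), 'joint_velocities': array([ 2.56847750e-04, -9.71843124e-04, -5.32301621e-04, -4.53336371e-03,
        1.45949659e-03, -6.51752970e-05,  8.91939921e-05]), 'tau': array([ 1.81898117e-04, -6.25829530e+01,  4.88031562e-02, -3.91851568e+01,
        1.63549581e-02,  7.53336994e-03,  2.02821764e-05]), 'position': array([0.24889509, 0.57301083, 0.23072708]), 'ee_rot': array([ 8.36175719e-01,  5.48461400e-01, -4.12862347e-04,  2.97239246e-04]), 'ft_force': array([ 0.14379289, -0.9637187 ,  0.23837058]), 'torque': array([-0.05203627, -0.01642268, -0.01322565]), 'grip_width': 1.0026568929395512} 0.0187
```

View pics/scene0.png

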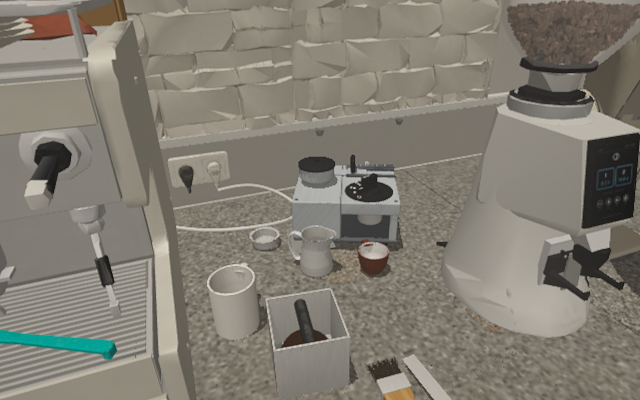

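View pics/top0.png

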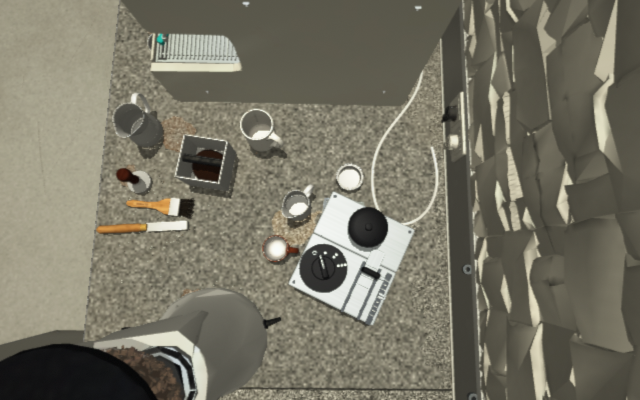

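View pics/wrist0.png

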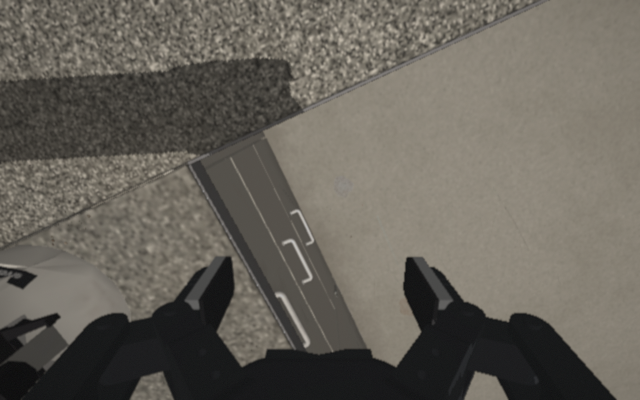

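The scene and top views show the portioner: in the top view the dial is at about (323,267), the hopper lid at (368,227), the gate handle at (371,268) and the rule near (380,295).

```bash
python3 - <<'E'
from h import *
pts=[(368,227),(323,267),(371,270),(275,250),(297,207),(349,178),(336,196),(411,231),(292,281),(370,321)]
for p,w in zip(pts,world('top','top0',pts)): print(p,w.round(3))
im=cv2.imread('pics/top0.png')[170:340,260:430]; cv2.imwrite('pics/topz.png',cv2.resize(im,None,fx=3.5,fy=3.5,interpolation=cv2.INTER_CUBIC))
for n in ('top','scene'): print(cam(n,n+'0')[1].round(3))
print(world('top','top0',[(180,380),(600,50),(300,20),(140,350)]).round(2))
E
```

```text
(368, 227) [ 0.541 -0.242  0.179]
(323, 267) [ 0.458 -0.15   0.161]
(371, 270) [ 0.453 -0.25   0.165]
(275, 250) [ 0.496 -0.033  0.008]
(297, 207) [ 0.606 -0.085  0.001]
(349, 178) [ 0.683 -0.217  0.004]
(336, 196) [ 0.615 -0.178  0.122]
(411, 231) [ 0.539 -0.346  0.12 ]
(292, 281) [ 0.427 -0.084  0.122]
(370, 321) [ 0.346 -0.253  0.126]
[[ 0.014 -0.988  0.156  0.47 ]
 [-1.    -0.016 -0.015 -0.133]
 [ 0.017 -0.155 -0.988  0.966]
 [ 0.     0.     0.     1.   ]]
[[-0.937  0.179 -0.299  0.832]
 [ 0.348  0.431 -0.833  0.556]
 [-0.02  -0.885 -0.466  0.523]
 [ 0.     0.     0.     1.   ]]
[[ 0.3   0.06  0.37]
 [ 0.71 -0.45  0.57]
 [ 0.87 -0.1   0.38]
 [ 0.37  0.06  0.52]]
```

View pics/topz.png

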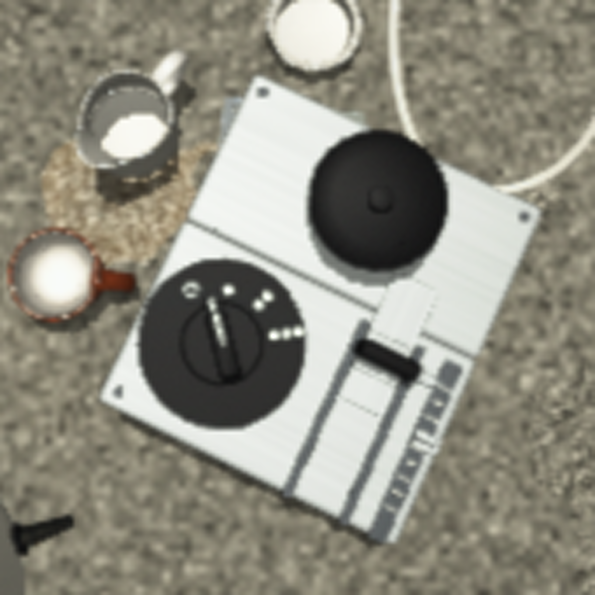

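```bash
python3 -m crank '[[[0,0,1,0,0,0,85],[0,0,1,0,0,0,85],[0,0,1,0,0,0,85],[0,0,1,0,0,0,85],[0,0,0,0,0,0,85]]]'; python3 - <<'E'
from h import *
o=manip.get_obs();print(o['joint_pos'].round(3),o['position'].round(3),o['clock'])
shot('scene','scene1');shot('wrist','wrist1')
E
```

```text
clock: 0.78
position: [0.2492, 0.5739, 0.4765]
ee_rot: [0.836, 0.548, 0.003, -0.002]
ft_force: [-0.2, 0.2, -0.2]
grip_width: 0.993
[-1.206  0.345 -0.045  0.937  0.016  1.852 -0.082] [0.249 0.574 0.476] 0.775
```

View pics/wrist1.png

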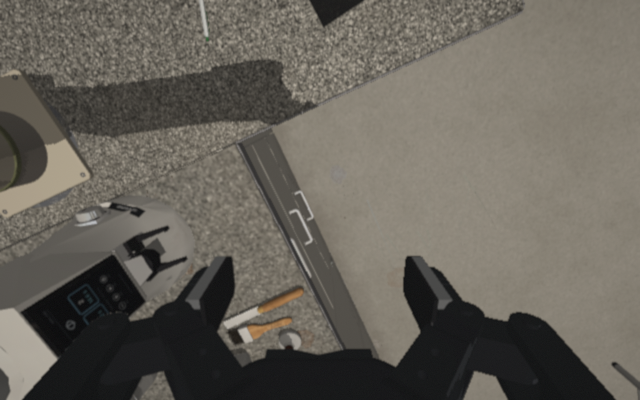

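```bash
python3 - <<'E'
from h import *
P=[]
for n,f in (('top','top0'),('scene','scene1'),('scene','scene0'),('wrist','wrist1')):
    z=np.load(f'pics/{f}.npz');c,T=cam(n,f);d=z['d'];v,u=np.nonzero(d>0);dd=d[v,u]
    p=np.stack([(u-c['cx'])/c['fx']*dd,(v-c['cy'])/c['fy']*dd,dd,np.ones_like(dd)],1)@T.T
    if n=='wrist': p=p[v<200]
    P.append(p[:,:3])
P=np.vstack(P)
g=P[(P[:,0]>.08)&(P[:,0]<.45)&(P[:,1]>0)&(P[:,1]<.45)&(P[:,2]>.05)]
for a in np.arange(.05,.7,.05):
    s=g[(g[:,2]>a)&(g[:,2]<a+.05)]
    if len(s): print(round(a,2),len(s),np.percentile(s[:,:2],[1,99],axis=0).round(3).tolist())
m=P[(P[:,0]>.6)&(P[:,2]>.1)&(P[:,1]>-.3)&(P[:,1]<.6)&(P[:,0]<1.2)]
for a in np.arange(.1,.9,.1):
    s=m[(m[:,2]>a)&(m[:,2]<a+.1)]
    if len(s): print('M',round(a,2),len(s),np.percentile(s[:,:2],[1,99],axis=0).round(3).tolist())
E
```

```text
0.05 9520 [[0.21, 0.006], [0.399, 0.225]]
0.1 9531 [[0.249, 0.003], [0.383, 0.27]]
0.15 9229 [[0.25, 0.009], [0.377, 0.252]]
0.2 10182 [[0.247, 0.015], [0.374, 0.245]]
0.25 12197 [[0.249, 0.02], [0.371, 0.239]]
0.3 16525 [[0.083, 0.027], [0.365, 0.225]]
0.35 7943 [[0.081, 0.031], [0.342, 0.153]]
0.4 6715 [[0.09, 0.047], [0.355, 0.17]]
0.45 11434 [[0.264, 0.041], [0.377, 0.189]]
0.5 1908 [[0.304, 0.009], [0.382, 0.188]]
0.55 1729 [[0.334, 0.012], [0.391, 0.134]]
0.6 6188 [[0.349, 0.019], [0.389, 0.141]]
M 0.1 55828 [[0.62, -0.248], [1.059, 0.229]]
M 0.2 26564 [[0.868, -0.282], [1.056, 0.209]]
M 0.3 27586 [[0.868, -0.287], [0.983, 0.258]]
M 0.4 43367 [[0.868, -0.267], [0.97, 0.246]]
M 0.5 3703 [[0.877, -0.231], [0.978, 0.17]]
```

View pics/scene1.png

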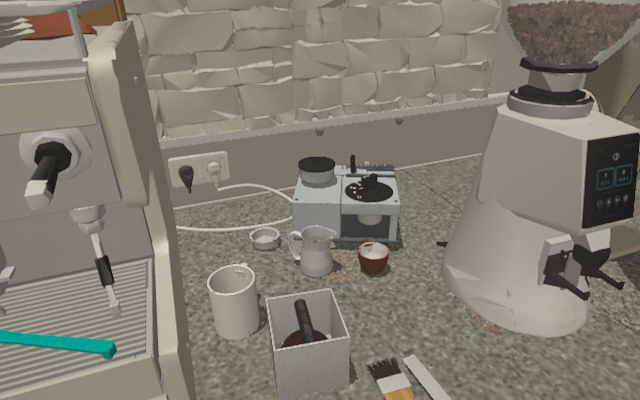

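```bash
python3 -m crank '[[[0,0,1,0,0,0,60],[0.6,-0.6,0.4,0,0,0,60],[0.7,-0.7,0,0,0,0,60],[0.7,-0.7,0,0,0,0,60],[0.7,-0.7,0,0,0,0,60],[0.6,-0.8,0,0,0,0,60],[0.6,-0.8,0,0,0,0,60],[0.5,-0.85,0,0,0,0,60]]]'; python3 - <<'E'
from h import *
o=manip.get_obs();print(o['joint_pos'].round(3),o['position'].round(3),o['clock'])
E
```

```text
clock: 1.88
position: [0.5141, 0.2625, 0.5532]
ee_rot: [0.836, 0.548, -0.002, -0.0]
ft_force: [0.1, -0.2, 0.2]
grip_width: 0.701
[-0.648  0.301  0.154  0.832 -0.051  2.014  0.639] [0.514 0.263 0.553] 1.875
```

```bash
python3 -m crank '[[[0.3,-0.95,0,0,0,0,60],[0.2,-1,0,0,0,0,60],[0,-1,0,0,0,0,60],[0,-1,0,0,0,0,60],[0,-1,0,0,0,0,60],[-0.4,-0.9,0,0,0,0,60],[-0.7,-0.7,-0.2,0,0,0,60],[-0.7,-0.6,-0.4,0,0,0,60]]]';python3 -m crank '[[[-0.2,0,-1,0,0,0,60],[-0.2,0,-1,0,0,0,60],[-0.2,0,-1,0,0,0,60],[0,0,0,0,0,0,60],[0,0,0,0,0,0,60]]]'; python3 - <<'E'
from h import *
o=manip.get_obs();print(o['joint_pos'].round(3),o['position'].round(3),o['clock'])
shot('wrist','wrist2'); shot('top','top2')
E
```

```text
clock: 2.88
position: [0.4334, -0.1666, 0.5175]
ee_rot: [0.837, 0.548, -0.001, -0.0]
ft_force: [0.1, -1.2, 0.5]
grip_width: 0.702
clock: 3.5
position: [0.4004, -0.1649, 0.342]
ee_rot: [0.836, 0.548, 0.001, 0.001]
ft_force: [-0.7, 0.7, 1.2]
grip_width: 0.703
[-0.121 -0.169  0.356  1.758  0.059  1.539  1.389] [ 0.4   -0.165  0.342] 3.5
```

View pics/wrist2.png

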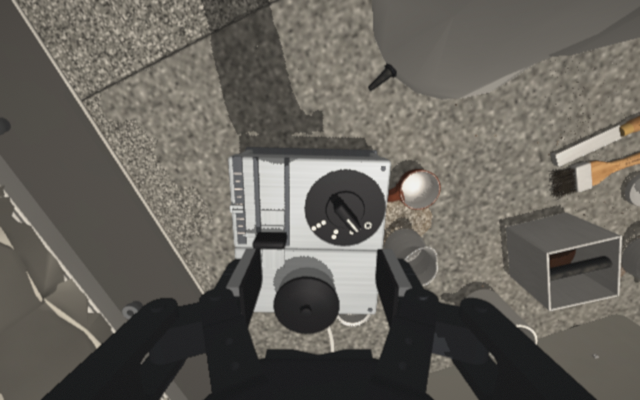

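The wrist view shows the whole portioner: dial at about (345,207), gate handle (270,241), rule along column ~238, ring mark at (368,225), two dots at (335,235). I'll zoom in.

```bash
python3 - <<'E'
from h import *
im=cv2.imread('pics/wrist2.png')[145:325,222:402]; cv2.imwrite('pics/w2z.png',cv2.resize(im,None,fx=4,fy=3.3,interpolation=cv2.INTER_CUBIC))
E
```

```text
(no output)
```

View pics/w2z.png

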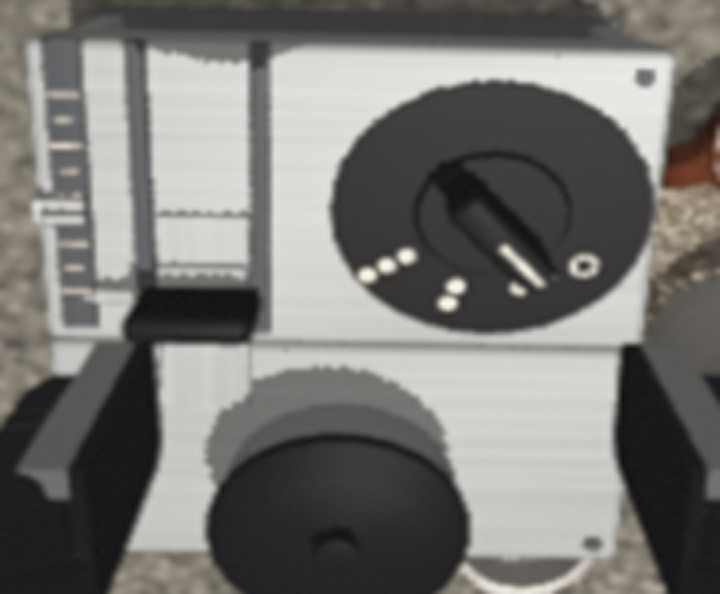

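```bash
cat > fit.py <<'E'
from h import *
f='wrist2';n='wrist'
Z=lambda X,Y:(222+X/4,145+Y/3.3)
def dotpos(q): return None
# corners
C=[(Z(28,42),(-.105,-.102)),(Z(672,55),(-.105,.102)),(Z(615,555),(.125,.102))]
W=np.array([atz(n,f,*c[0],.122)[:2] for c in C]);U=np.array([c[1] for c in C])
print(W.round(4),np.linalg.norm(W[0]-W[1]),np.linalg.norm(W[1]-W[2]))
def fit(W,U):
    w=W-W.mean(0);u=U-U.mean(0);a=np.arctan2((u[:,0]*w[:,1]-u[:,1]*w[:,0]).sum(),(u*w).sum())
    r=np.array([[np.cos(a),-np.sin(a)],[np.sin(a),np.cos(a)]]);return a,W.mean(0)-r@U.mean(0),r
a,t,r=fit(W,U);print('pose',a,t,(W-(U@r.T+t)).round(4).tolist())
toU=lambda p:r.T@(np.array(p)[:2]-t)
D=atz(n,f,*Z(493,207),.124);print('dial',D,toU(D))
for nm,X,Y,z in [('ring',583,265,.124),('one',520,290,.124),('2a',457,285,.124),('2b',448,303,.124),('3m',387,266,.124),('clip',58,211,.132),('ptr',105,287,.1315),('handle top fl',140,290,.164),('handle top fr',260,290,.164),('nose',548,287,.15),('tail',440,175,.16),('line0',505,247,.16),('line1',540,285,.16),('lidknob',335,540,.19)]:
    p=atz(n,f,*Z(X,Y),z);u=toU(p);k=u-np.array([-.04,.047]);print(nm,p.round(4),'unit',u.round(4),'q',round(.975-np.arctan2(k[1],k[0]),3),'r',np.hypot(*k).round(4))
print(world(n,f,[Z(250,100),Z(470,100),Z(200,320),Z(335,480),Z(500,230)]).round(4))
E
python3 fit.py
```

```text
[[ 0.3409 -0.2585]
 [ 0.4243 -0.0782]
 [ 0.6286 -0.1712]] 0.19869538603797407 0.22444662579679478
pose -0.4304621582911901 [ 0.47615771 -0.21199171] [[0.0027, 0.0024], [0.001, -0.0027], [-0.0037, 0.0003]]
dial [ 0.45757043 -0.15121968  0.124     ] [-0.04225123  0.04747168]
ring [ 0.4921 -0.1331  0.124 ] unit [-0.0184  0.0783] q 0.007 r 0.0381
one [ 0.494  -0.1561  0.124 ] unit [-0.0071  0.0582] q 0.647 r 0.0348
2a [ 0.4836 -0.1745  0.124 ] unit [-0.0088  0.0372] q 1.28 r 0.0327
2b [ 0.4898 -0.1803  0.124 ] unit [-0.0009  0.0345] q 1.284 r 0.0411
3m [ 0.4668 -0.1926  0.124 ] unit [-0.0166  0.0138] q 1.932 r 0.0407
clip [ 0.4015 -0.2777  0.132 ] unit [-0.0404 -0.0909] q 2.549 r 0.1379
ptr [ 0.4357 -0.279   0.1315] unit [-0.0088 -0.0778] q 2.3 r 0.1286
handle top fl [ 0.4311 -0.2566  0.164 ] unit [-0.0223 -0.0594] q 2.381 r 0.1078
handle top fr [ 0.4452 -0.2241  0.164 ] unit [-0.0231 -0.0239] q 2.311 r 0.0729
nose [ 0.4844 -0.1461  0.15  ] unit [-0.02    0.0633] q 0.292 r 0.0258
tail [ 0.4278 -0.159   0.16  ] unit [-0.0661  0.0279] q 3.485 r 0.0323
line0 [ 0.4602 -0.1518  0.16  ] unit [-0.0396  0.048 ] q -0.215 r 0.0011
line1 [ 0.4781 -0.1477  0.16  ] unit [-0.0251  0.0593] q 0.287 r 0.0193
lidknob [ 0.5333 -0.2382  0.19  ] unit [0.0628 0.    ] q 1.403 r 0.1131
[[ 0.387  -0.204   0.1282]
 [ 0.4156 -0.142   0.1214]
 [ 0.4496 -0.2463  0.1618]
 [ 0.5218 -0.2339  0.1714]
 [ 0.4549 -0.1509  0.1567]]
```

```bash
python3 -m crank '[[[0.25,0.06,-0.2,0,0,0.95,60],[0.25,0.06,-0.2,0,0,0.95,60],[0.25,0.06,-0.2,0,0,0.95,60],[0.22,0.04,-0.2,0,0,0.95,60],[0,0,-0.2,0,0,0.95,60],[0,0,-0.2,0,0,0.95,50],[0,0,-0.2,0,0,0.95,50],[0,0,-0.2,0,0,0.95,50]]]'; python3 - <<'E'
from h import *
o=manip.get_obs();print(o['joint_pos'].round(3),o['position'].round(4),o['clock'],R.from_quat(o['ee_rot']).as_matrix()[:,0].round(3))
shot('wrist','wrist3');shot('top','top3')
for z in (.164,.15):print(proj('wrist','wrist3',[.4585,-.152,z]))
E
```

```text
clock: 4.6
position: [0.4594, -0.1518, 0.2453]
ee_rot: [0.611, 0.792, 0.001, 0.002]
ft_force: [-0.2, 0.5, 0.7]
grip_width: 0.584
[-0.161 -0.008  0.387  1.822  0.003  1.323  2.052] [ 0.4594 -0.1518  0.2453] 4.6 [-0.254  0.967 -0.002]
(np.float64(319.11702005769945), np.float64(206.73919218090916))
(np.float64(319.13921495608497), np.float64(201.39907018055712))
```

View pics/wrist3.png

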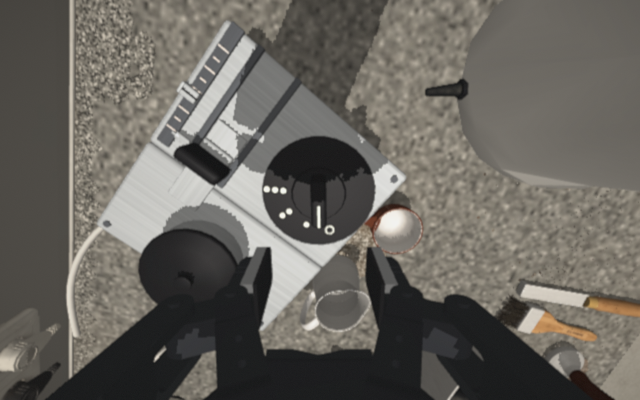

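View pics/top3.png

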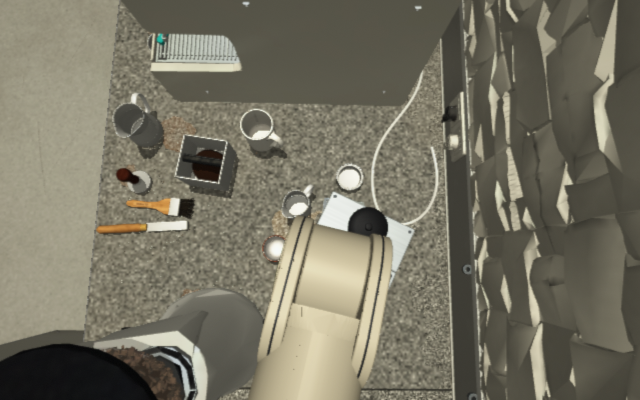

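The bar stands upright in the image at (319,170–235), right at the predicted (319,204), so the jaws are aligned with the knob.

```bash
python3 -m crank '[[[0,0,-0.6,0,0,0,45],[0,0,-0.6,0,0,0,45],[0,0,-0.5,0,0,0,45],[0,0,-0.15,0,0,0,45],[0,0,0,0,0,0,45]]]' 40;  python3 -m crank '[[[0,0,0,0,0,0,5],[0,0,0,0,0,0,5],[0,0,0,0,0,0,5],[0,0,0,0,0,0,5],[0,0,0,0,0,0,5],[0,0,0,0,0,0,5]]]' 40
python3 - <<'E'
from h import *
o=manip.get_obs();print(o['joint_pos'].round(3),o['position'].round(4),o['torque'].round(2),R.from_quat(o['ee_rot']).as_matrix()[:,0].round(3))
shot('wrist','wrist4')
E
```

```text
clock: 5.32
position: [0.4582, -0.1517, 0.1334]
ee_rot: [0.612, 0.791, 0.0, 0.001]
ft_force: [-0.3, 0.6, 1.0]
grip_width: 0.524
clock: 6.08
position: [0.4582, -0.1524, 0.1338]
ee_rot: [0.612, 0.791, 0.0, 0.001]
ft_force: [-0.2, -4.0, 6.0]
grip_width: 0.146
[-0.147  0.094  0.395  1.97  -0.041  1.082  2.089] [ 0.4582 -0.1524  0.1338] [-0.67  0.08  0.03] [-0.25   0.968 -0.002]
```

View pics/wrist4.png

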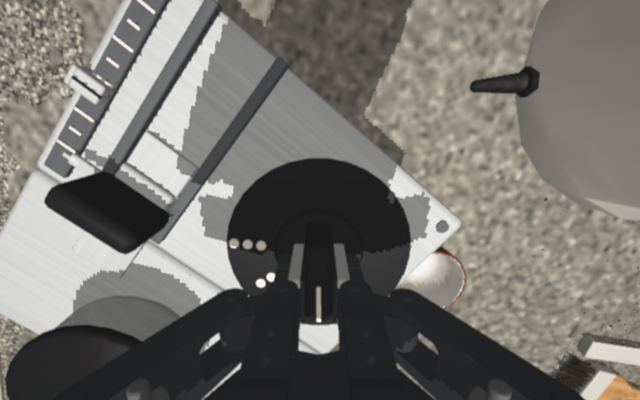

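The bar is between the fingers (opening about 12.5 mm); the two dots are at (266,280). Now I turn it about 57.5° clockwise.

```bash
python3 -m crank '[[[0,0,0,0,0,-0.8,5],[0,0,0,0,0,-0.8,5],[0,0,0,0,0,-0.8,5],[0,0,0,0,0,-0.8,5],[0,0,0,0,0,-0.8,5],[0,0,0,0,0,-0.8,5],[0,0,0,0,0,-0.8,5],[0,0,0,0,0,0,5]]]' 60; python3 -m crank '[[[0,0,0,0,0,-0.8,5],[0,0,0,0,0,-0.8,5],[0,0,0,0,0,-0.8,5],[0,0,0,0,0,-0.8,5],[0,0,0,0,0,-0.8,5],[0,0,0,0,0,-0.8,5],[0,0,0,0,0,-0.8,5],[0,0,0,0,0,-0.3,5]]]' 60; python3 - <<'E'
from h import *
o=manip.get_obs();x=R.from_quat(o['ee_rot']).as_matrix()[:,0];print(o['joint_pos'].round(3),o['position'].round(4),o['torque'].round(2),np.degrees(np.arctan2(x[1],x[0])))
shot('wrist','wrist5')
E
```

```text
clock: 7.12
position: [0.4582, -0.1526, 0.1338]
ee_rot: [0.786, 0.619, 0.001, 0.001]
ft_force: [-0.8, -3.4, 7.1]
grip_width: 0.139
clock: 8.12
position: [0.4582, -0.1528, 0.1338]
ee_rot: [0.918, 0.398, 0.001, 0.001]
ft_force: [-0.6, -4.4, 7.5]
grip_width: 0.142
[-0.199  0.094  0.451  1.972 -0.046  1.082  1.089] [ 0.4582 -0.1528  0.1338] [-0.94  0.06 -0.02] 46.87315441753648
```

View pics/wrist5.png

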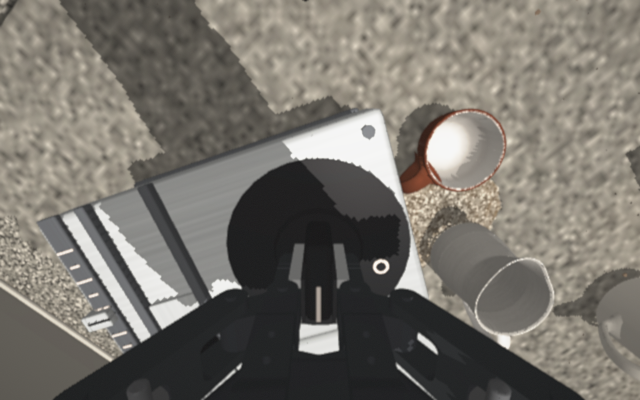

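The bar followed the jaws all the way; the ring is now at (381,267), clear of the nose. Next I release, lift and check.

```bash
python3 -m crank '[[[0,0,0,0,0,0,45],[0,0,0,0,0,0,45],[0,0,0,0,0,0,45],[0,0,0,0,0,0,45],[0,0,0.6,0,0,0,45],[-0.2,0,0.8,0,0,0,60],[-0.4,0,0.8,0,0,0,60],[0,0,0,0,0,0,60]]]'; python3 - <<'E'
from h import *
o=manip.get_obs();print(o['joint_pos'].round(3),o['position'].round(4))
im,d=shot('wrist','wrist6')
E
```

```text
clock: 9.18
position: [0.4218, -0.1522, 0.2679]
ee_rot: [0.917, 0.399, 0.003, 0.001]
ft_force: [0.4, -0.6, -0.6]
grip_width: 0.698
[-0.221 -0.119  0.434  1.867  0.049  1.377  1.021] [ 0.4218 -0.1522  0.2679]
```

View pics/wrist6.png

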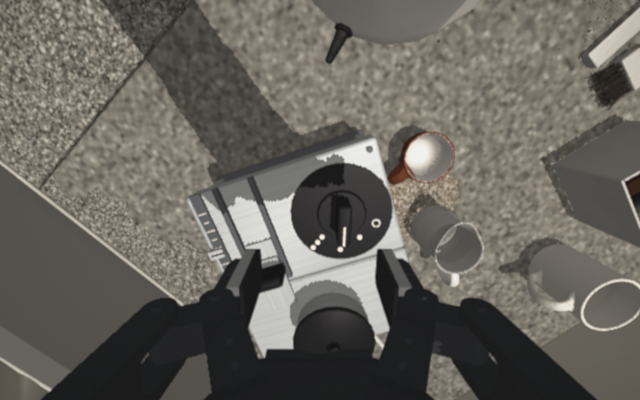

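```bash
python3 - <<'E'
from h import *
im=cv2.imread('pics/wrist4.png')[50:250,30:230]; cv2.imwrite('pics/w4z.png',cv2.resize(im,None,fx=3,fy=3,interpolation=cv2.INTER_CUBIC))
im=cv2.imread('pics/wrist6.png')[150:300,180:400]; cv2.imwrite('pics/w6z.png',cv2.resize(im,None,fx=3.5,fy=3.5,interpolation=cv2.INTER_CUBIC))
E
```

```text
(no output)
```

View pics/w4z.png

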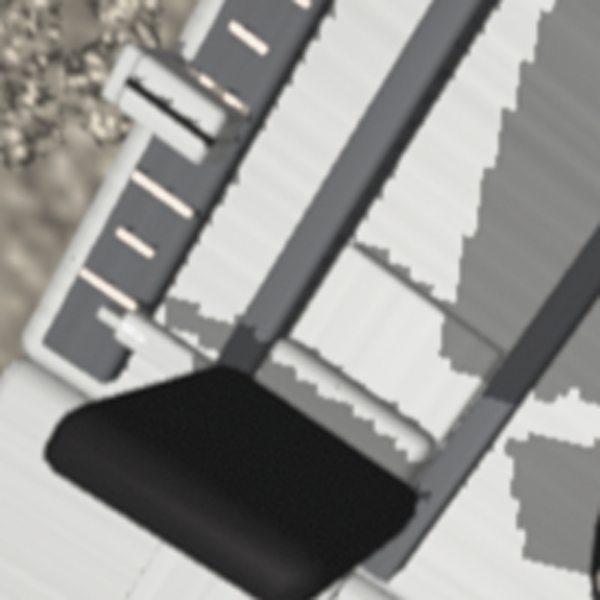

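View pics/w6z.png

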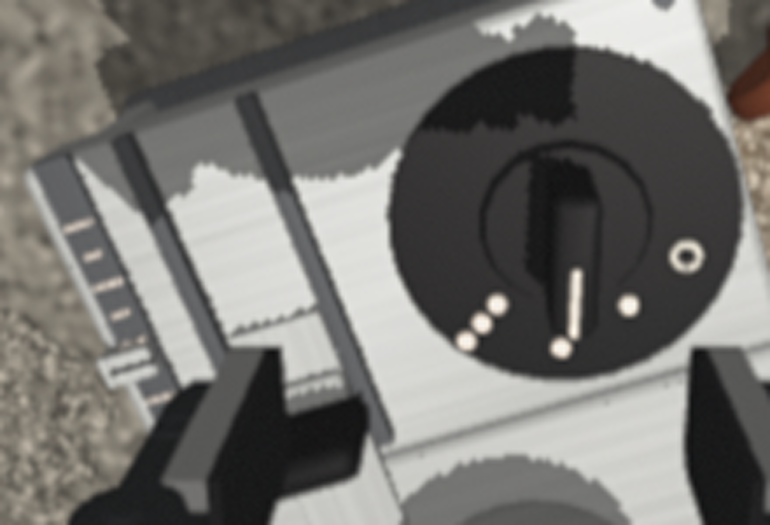

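```bash
cat > m.py <<'E'
from h import *
a=-.438; r=np.array([[np.cos(a),-np.sin(a)],[np.sin(a),np.cos(a)]]); t=np.array([.4762,-.2120])
toU=lambda p:r.T@(np.array(p)[:2]-t)
Z=lambda X,Y:(30+X/3,50+Y/3)
for nm,X,Y,z in [('cl0',128,83,.132),('cl1',210,142,.132),('p0',105,318,.1315),('p1',180,365,.1315),('h fl',60,420,.164),('h fl2',225,370,.164),('h fr',415,495,.164)]:
    p=atz('wrist','wrist4',*Z(X,Y),z);print(nm,p.round(4),toU(p).round(4))
print('depth',world('wrist','wrist4',[Z(169,130),Z(220,450),Z(150,480),Z(300,520),Z(330,100)]).round(4))
Y=lambda X,Y:(180+X/3.5,150+Y/3.5)
p=[atz('wrist','wrist6',*Y(*q),.161) for q in ((577,270),(573,338))];v=p[1]-p[0]
print(p,'q',a+.975-np.arctan2(v[1],v[0]))
zc=np.load('pics/wrist4.npz')
E
python3 m.py
```

```text
cl0 [ 0.3986 -0.281   0.132 ] [-0.041  -0.0954]
cl1 [ 0.4041 -0.2688  0.132 ] [-0.0412 -0.082 ]
p0 [ 0.4362 -0.285   0.1315] [-0.0052 -0.0831]
p1 [ 0.4412 -0.273   0.1315] [-0.0058 -0.0701]
h fl [ 0.4395 -0.2649  0.164 ] [-0.0108 -0.0634]
h fl2 [ 0.4272 -0.2441  0.164 ] [-0.0307 -0.0499]
h fr [ 0.4383 -0.2187  0.164 ] [-0.0314 -0.0222]
depth [[ 0.404  -0.2755  0.1312]
 [ 0.4444 -0.2524  0.152 ]
 [ 0.4458 -0.2542  0.1628]
 [ 0.4507 -0.2383  0.1556]
 [ 0.3942 -0.2576  0.1211]]
[array([ 0.45946388, -0.1519901 ,  0.161     ]), array([ 0.47347446, -0.1657586 ,  0.161     ])] q 1.3136839009772414
```

```bash
cat >> m.py <<'E'
print('---')
for f in ('wrist2','wrist3','wrist4','top0'):
    n='top' if f=='top0' else 'wrist'
    z=np.load(f'pics/{f}.npz');c,T=cam(n,f);d=z['d'];v,u=np.nonzero(d>0);dd=d[v,u]
    p=(np.stack([(u-c['cx'])/c['fx']*dd,(v-c['cy'])/c['fy']*dd,dd,np.ones_like(dd)],1)@T.T)[:,:3]
    uu=(p[:,:2]-t)@r
    k=(abs(uu[:,1]+.047)<.03)&(uu[:,0]>-.06)&(uu[:,0]<.03)&(p[:,2]>.158)&(p[:,2]<.17)&(v<300)
    k2=(abs(uu[:,1]+.047)<.03)&(uu[:,0]>-.06)&(uu[:,0]<.03)&(p[:,2]>.14)&(p[:,2]<.155)&(v<300)
    print(f,k.sum(),np.percentile(uu[k],[3,50,97],axis=0).round(4).tolist() if k.sum() else '', 'mid',np.percentile(uu[k2],[3,50,97],axis=0).round(4).tolist() if k2.sum() else '')
for nm,X,Y,z in [('foot',225,370,.130),('foot',415,495,.130)]:
    p=atz('wrist','wrist4',*Z(X,Y),z);print(nm,p.round(4),toU(p).round(4))
E
python3 m.py | sed -n '/---/,$p'
```

```text
---
wrist2 300 [[-0.0106, -0.0645], [-0.0068, -0.0461], [-0.0006, -0.0277]] mid [[-0.0111, -0.064], [-0.0106, -0.0458], [-0.0077, -0.0269]]
wrist3 777 [[-0.0122, -0.0635], [-0.0079, -0.0458], [-0.0018, -0.0274]] mid [[-0.0125, -0.0629], [-0.0119, -0.0439], [-0.0084, -0.026]]
wrist4 2855 [[-0.0127, -0.0631], [-0.0092, -0.046], [-0.0023, -0.0276]] mid [[-0.013, -0.0634], [-0.0122, -0.0448], [-0.0086, -0.0263]]
top0 108 [[-0.0147, -0.0633], [-0.0093, -0.0458], [-0.0035, -0.0277]] mid [[-0.0152, -0.0595], [-0.0151, -0.0367], [-0.0076, -0.0265]]
foot [ 0.4408 -0.2667  0.13  ] [-0.0089 -0.0646]
foot [ 0.4553 -0.2336  0.13  ] [-0.0098 -0.0284]
```

The selector reads about 1.31 rad, with the nose on the two dots at (340,249). The handle centre is at unit (-0.0065, -0.0455), and the pull to the clip is about 36 mm. I'm turning and moving over the handle.

```bash
python3 -m crank '[[[0.06,-0.2,0,0,0,-0.96,50],[0.06,-0.2,0,0,0,-0.96,50],[0.06,-0.2,0,0,0,-0.96,50],[0.06,-0.2,0,0,0,-0.96,50],[0.06,-0.2,0,0,0,-0.96,50],[0.06,-0.2,0,0,0,-0.96,50],[0.06,-0.2,0,0,0,-0.96,50],[0.06,-0.24,0,0,0,-0.96,50]]]'; python3 -m crank '[[[0,0,0,0,0,-0.96,50],[0,0,0,0,0,-0.96,50],[0,0,0,0,0,-0.96,50],[0,0,0,0,0,-0.96,50],[0,0,0,0,0,-0.96,50],[0,0,0,0,0,-0.96,50],[0,0,0,0,0,-0.96,50],[0,0,0,0,0,0,50]]]'; python3 - <<'E'
from h import *
o=manip.get_obs();x=R.from_quat(o['ee_rot']).as_matrix()[:,0];print(o['joint_pos'].round(3),o['position'].round(4),np.degrees(np.arctan2(x[1],x[0])))
shot('wrist','wrist7'); print(proj('wrist','wrist7',[.451,-.2504,.164]))
E
```

```text
clock: 10.22
position: [0.45, -0.2498, 0.2628]
ee_rot: [0.997, 0.074, -0.001, -0.0]
ft_force: [-0.4, -0.2, 0.4]
grip_width: 0.585
clock: 11.22
position: [0.4498, -0.2496, 0.2631]
ee_rot: [0.976, -0.216, -0.001, 0.0]
ft_force: [0.3, 0.4, 0.0]
grip_width: 0.584
[-0.126  0.06   0.573  1.727 -0.033  1.366  0.018] [ 0.4498 -0.2496  0.2631] -24.936423634243212
(np.float64(318.31439525727683), np.float64(204.15869262490978))
```

View pics/wrist7.png

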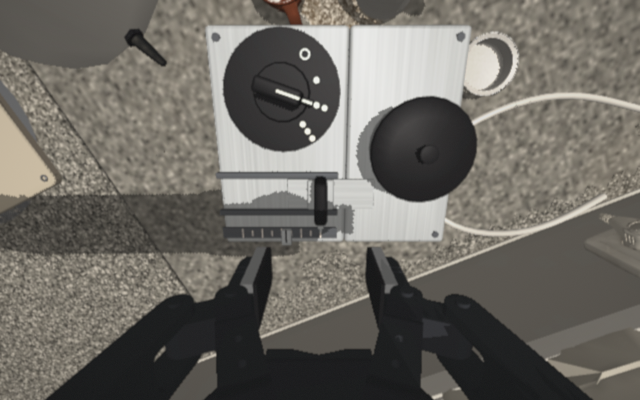

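The handle top is at (320,200) against a predicted (318,204), the clip is at (286,237), and the pointer is below the handle around (322,230).

```bash
python3 - <<'E'
from h import *
im=cv2.imread('pics/wrist7.png')[165:255,210:360]; cv2.imwrite('pics/w7z.png',cv2.resize(im,None,fx=5,fy=5,interpolation=cv2.INTER_CUBIC))
E
python3 -m crank '[[[0.02,-0.01,-0.6,0,0,0,45],[0,0,-0.6,0,0,0,45],[0,0,-0.6,0,0,0,45],[0,0,-0.35,0,0,0,45],[0,0,0,0,0,0,45]]]' 30
```

```text
clock: 11.9
position: [0.4501, -0.25, 0.1337]
ee_rot: [0.976, -0.216, -0.002, 0.0]
ft_force: [-0.8, 0.1, 0.4]
grip_width: 0.529
```

View pics/w7z.png

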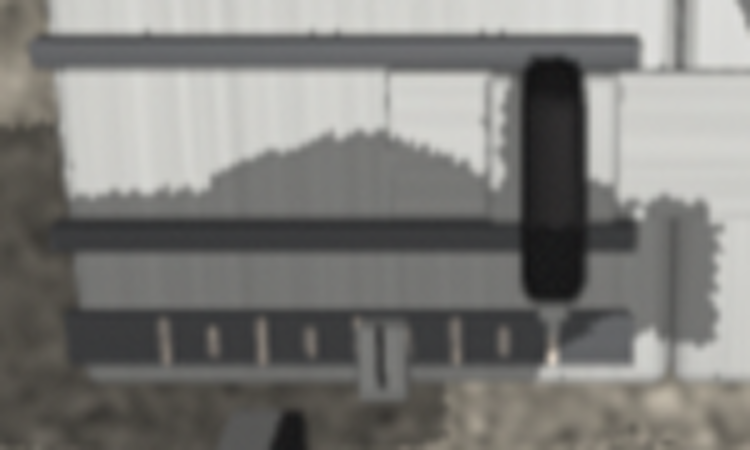

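```bash
python3 - <<'E'
from h import *
r=np.array([[np.cos(-.438),-np.sin(-.438)],[np.sin(-.438),np.cos(-.438)]]); t=np.array([.4762,-.2120])
Z=lambda X,Y:(210+X/5,165+Y/5)
for X,Y,z in [(381,355,.132),(552,325,.1315),(552,350,.124),(457,340,.124),(262,340,.124),(165,340,.124)]:
    p=atz('wrist','wrist7',*Z(X,Y),z);print(p.round(4),(r.T@(p[:2]-t)).round(4))
E
python3 -m crank '[[[0,0,0,0,0,0,4],[0,0,0,0,0,0,4],[0,0,0,0,0,0,4],[0,0,0,0,0,0,4],[0,0,0,0,0,0,4],[0,0,0,0,0,0,4],[0,0,0,0,0,0,4]]]' 60
```

```text
[ 0.4028 -0.277   0.132 ] [-0.0389 -0.09  ]
[ 0.4368 -0.2858  0.1315] [-0.0043 -0.0835]
[ 0.4332 -0.2939  0.124 ] [-0.0043 -0.0924]
[ 0.4162 -0.2835  0.124 ] [-0.024  -0.0902]
[ 0.3795 -0.2665  0.124 ] [-0.0645 -0.0904]
[ 0.3612 -0.258   0.124 ] [-0.0846 -0.0905]
clock: 12.78
position: [0.4512, -0.2505, 0.1365]
ee_rot: [0.976, -0.216, 0.0, -0.0]
ft_force: [-5.4, 2.8, 7.5]
grip_width: 0.127
```

Three measurements give a pull of 34.6 to 35.7 mm, and the rule's 20 mm ticks measure 19.7 to 20.3 mm, so the scale is right. I'm pulling gently.

```bash
python3 -m crank '[[[-0.06,0.03,0,0,0,0,4],[-0.06,0.03,0,0,0,0,4],[-0.06,0.03,0,0,0,0,4],[-0.06,0.025,0,0,0,0,4],[-0.06,0.025,0,0,0,0,4],[-0.06,0.025,0,0,0,0,4],[-0.06,0.025,0,0,0,0,4],[0,0,0,0,0,0,4]]]' 80
python3 - <<'E'
from h import *
o=manip.get_obs();p=o['position'];r=np.array([[np.cos(-.438),-np.sin(-.438)],[np.sin(-.438),np.cos(-.438)]])
print(p.round(4),(r.T@(p[:2]-[.4762,-.212])).round(4),o['joint_pos'].round(3))
shot('wrist','wrist8');shot('scene','scene8')
im=cv2.imread('pics/scene8.png')[130:260,270:430]; cv2.imwrite('pics/s8z.png',cv2.resize(im,None,fx=4.5,fy=4.5,interpolation=cv2.INTER_CUBIC))
E
```

```text
clock: 13.78
position: [0.4274, -0.2395, 0.1366]
ee_rot: [0.976, -0.216, 0.002, 0.0]
ft_force: [5.1, -2.5, 3.1]
grip_width: 0.124
[ 0.4274 -0.2395  0.1366] [-0.0326 -0.0456] [-0.116  0.109  0.571  1.959 -0.067  1.088  0.047]
```

View pics/wrist8.png

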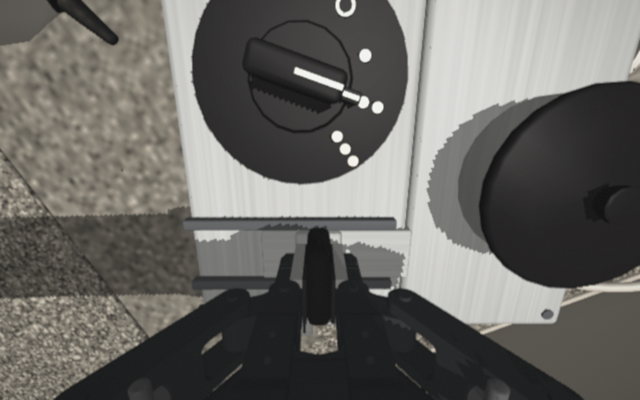

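View pics/s8z.png

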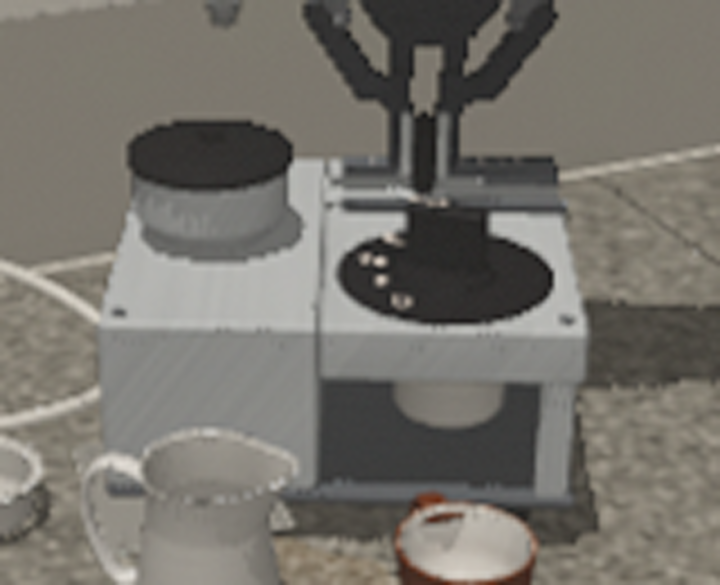

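The handle is centred between the pads at (319,232–325), the knob nose sits at the two dots (363,102), and the gate is out about 26 mm. About 9 mm to go.

```bash
python3 -m crank '[[[-0.05,0.023,0,0,0,0,4],[-0.05,0.023,0,0,0,0,4],[-0.043,0.021,0,0,0,0,4],[0,0,0,0,0,0,4],[0,0,0,0,0,0,4],[0,0,0,0,0,0,4]]]' 80
python3 - <<'E'
from h import *
o=manip.get_obs();p=o['position'];r=np.array([[np.cos(-.438),-np.sin(-.438)],[np.sin(-.438),np.cos(-.438)]])
print(p.round(4),(r.T@(p[:2]-[.4762,-.212])).round(4))
for n in('wrist','scene','top'):shot(n,n+'9')
z=np.load('pics/wrist9.npz');c,T=cam('wrist','wrist9');d=z['d'];v,u=np.nonzero(d>0);dd=d[v,u]
P=(np.stack([(u-c['cx'])/c['fx']*dd,(v-c['cy'])/c['fy']*dd,dd,np.ones_like(dd)],1)@T.T)[:,:3];uu=(P[:,:2]-[.4762,-.212])@r
k=(P[:,2]>.155)&(P[:,2]<.166)&(uu[:,1]>-.04)&(uu[:,1]<-.02)&(abs(uu[:,0]+.04)<.03)
print(k.sum(),np.percentile(uu[k],[3,50,97],axis=0).round(4).tolist())
im=z['im'][200:400,220:420];cv2.imwrite('pics/w9z.png',cv2.resize(im,None,fx=3,fy=3))
im=cv2.imread('pics/scene9.png')[150:190,320:420]; cv2.imwrite('pics/s9z.png',cv2.resize(im,None,fx=8,fy=8,interpolation=cv2.INTER_CUBIC))
cl=np.array([.4015,-.2760,.132]);print(proj('scene','scene9',cl))
E
```

```text
clock: 14.62
position: [0.419, -0.2356, 0.1366]
ee_rot: [0.976, -0.216, 0.002, 0.0]
ft_force: [6.1, -3.5, 2.8]
grip_width: 0.126
[ 0.419  -0.2356  0.1366] [-0.0418 -0.0456]
1483 [[-0.0577, -0.039], [-0.0406, -0.0341], [-0.0231, -0.0275]]
(np.float64(365.97370379454253), np.float64(162.96319187370676))
```

View pics/w9z.png

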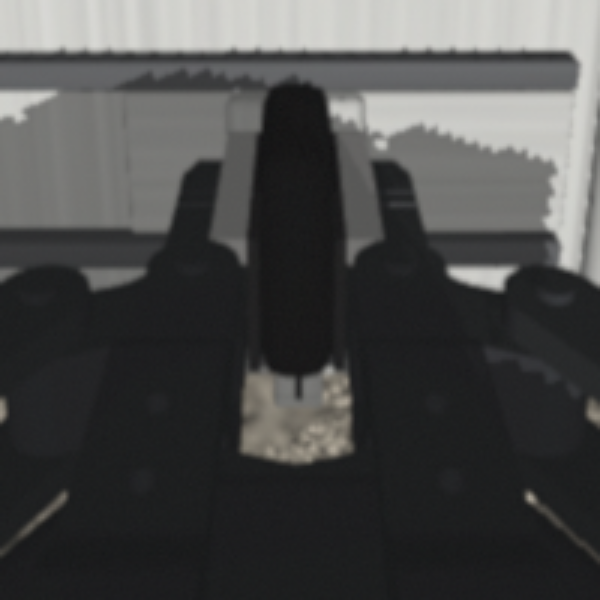

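View pics/s9z.png

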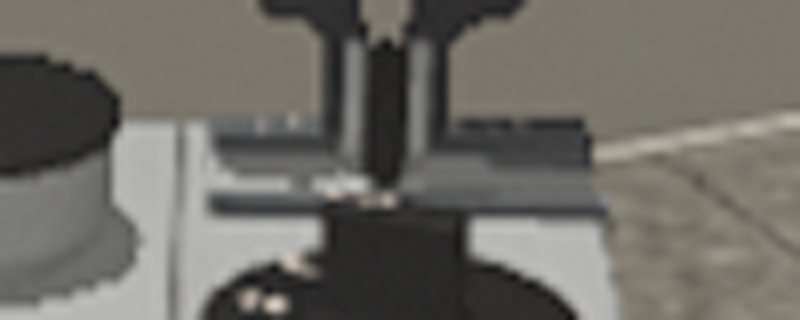

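View pics/top9.png

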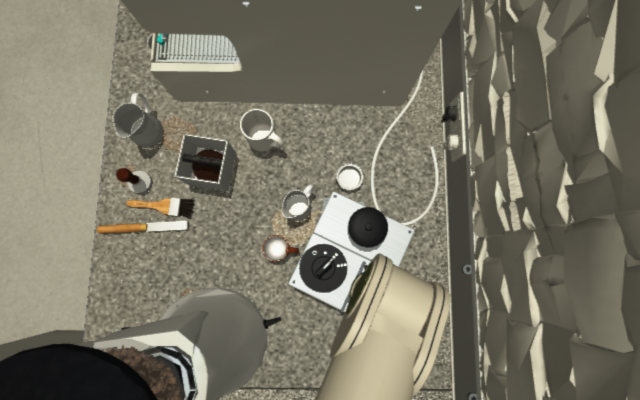

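In the zoom the clip's dark line shows at (298,385), directly below the handle centre (296), so they are nearly level. I'll put numbers on it.

```bash
python3 - <<'E'
from h import *
r=np.array([[np.cos(-.438),-np.sin(-.438)],[np.sin(-.438),np.cos(-.438)]]);t=[.4762,-.212]
p=atz('wrist','wrist9',220+298/3,200+388/3,.132);print('clip',(r.T@(p[:2]-t)).round(4))
for X,Y in((295,90),(298,370)):
    p=atz('wrist','wrist9',220+X/3,200+Y/3,.164);print('handle',(r.T@(p[:2]-t)).round(4))
o=manip.get_obs();print('tcp',(r.T@(o['position'][:2]-t)).round(4),np.abs(o['joint_velocities']).max(),o['ft_force'].round(1),o['grip_width'])
E
```

```text
clip [-0.0395 -0.0946]
handle [-0.0405 -0.0156]
handle [-0.0399 -0.0631]
tcp [-0.0417 -0.0456] 0.0017141549291837866 [ 5.8 -3.1  1.8] 0.1254040985276179
```

```bash
python3 -m crank '[[[0,0,0,0,0,0,4],[0,0,0,0,0,0,4],[0,0,0,0,0,0,4]]]' 80; python3 - <<'E'
from workcell import manip
print(manip.hand_in())
E
```

```text
clock: 15.15
position: [0.4191, -0.2356, 0.1366]
ee_rot: [0.976, -0.216, 0.002, 0.0]
ft_force: [5.8, -2.5, 2.2]
grip_width: 0.123
the job is handed in; nothing more can be done
None
```

I turned the selector to two dots with the gate still home. I then pinched the gate handle, pulled it out about 35.5 mm to the clip, and handed in at 15.2 s with the handle still held (80 N grip setting). The hand-in reports no verdict.

- **Selector:** it read about 1.31 rad after I let go of the knob (target 1.30). In the later wrist pictures its nose still sits on the two dots.
- **Pointer and clip:** in the last wrist view the clip's line and the handle's middle are within about 1 mm along the slide. Two close views gave the pull needed as 34.6 and 35.7 mm. An earlier, coarser view gave 31.6 mm, and I discarded it. The pointer tip itself was hidden by the gripper at the end, so its position is inferred from the handle and how far it moved.
- **Clip:** its place along the rule measured between -0.0389 and -0.0412 m before the pull and -0.0395 m at the end, so no shift beyond measuring error.
- **Hold:** the handle was still, with about 6 N of spring pull at the wrist.
- **Other things on the counter:** the espresso cup, milk jug and filter basket look unmoved in the final top view. I did not measure them or the dosing cup. The highest force I read at the wrist was under 10 N.

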